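# Stack the stamp totes and load the top one

## Task

Gently set the empty grey tote on top of the tote that holds the two block stamps, turned so that it stacks instead of nesting: its scooped front must face the opposite way to the lower tote's, and its feet must sit on the lower tote's inner ribs. Then take the wooden handle stamp that stands on the table to the right of the dark drawer cabinet, and gently stand it upright on the floor of the top tote. Do not let either drop, and leave the filled tote, the stamps in it and the other things on the table where they are.

Things in the scene. Friction and masses are not known exactly. Their poses are not given: they have to be found in the camera images.
- empty_tote_center (a point): centre (30 mm over the underside) of the empty tote: open grey plastic bin 140 x 68 x 60 mm (own x, y, z), walls 2.5 mm, 0.16 kg, upright. Own -x is the scooped front, +x the full-height back. Grip it across the 68 mm width: the long sides are flat and vertical from 30 to 60 mm over the underside (thin lip at the rim: 70 mm)
- empty_tote_front (a point): middle of the empty tote's front end, 70 mm from its centre along own -x, 30 mm up; the end wall is cut down there in a scoop 40 mm wide, 24 mm deep, a small paper card below it. The tote's lower half (to 30 mm up) is narrower: 129 x 43 mm outside, 124 x 38 inside, floor top 2.5 mm up; the upper half is 135 x 63 mm inside
- empty_tote: the empty tote; origin at the centre of its underside. Four feet stand out beside its lower half at x = -45 and +25 mm, each 14 mm long, from 1.5 mm over the underside up, reaching y = +-29 mm. Set on a like tote the same way round, the feet miss that tote's ribs and it nests, 32.5 mm higher; turned half round it stacks, 55 mm higher
- filled_tote_center (a point): centre (30 mm over the underside) of the filled tote: same shape, size and axes as the empty one, 0.40 kg, upright on the table, two wooden block stamps on its floor
- filled_tote: the filled tote; origin at the centre of its underside. Like the empty one it has four ribs inside the upper half at x = +45 and -25 mm, 14 mm long, 48 mm apart across y, flat tops 56.5 mm over the underside (3.5 mm below the rim); a stacked tote's feet rest there inside the rim, with 2.5 mm play each way sideways and 3 mm lengthways
- stamp_a_center (a point): centre of the square wooden block stamp, 34 x 34 x 24 mm, that lies in the back half of the filled tote
- stamp_b_center (a point): centre of the smaller wooden block stamp, 28 x 34 x 20 mm, that lies in the front half of the filled tote
- handle_stamp_center (a point): centre (37 mm over the underside) of the wooden handle stamp, standing upright in the open right of the dark drawer cabinet (not the one behind by the jars): a block 31 x 37 x 21 mm (own x, y, z), above it a waist of 24 mm diameter to 40 mm and a round knob of 30 mm diameter to the top at 74 mm; 0.05 kg. Grip it round the knob 50 mm over its underside
- handle_stamp: the handle stamp; origin at the centre of its underside
- balm_tin: bystander: small grey round tin, 39 mm diameter, 16 mm high, origin at its underside
- ink_pad: bystander: flat black ink pad, 57 x 80 x 14 mm, origin at its underside
Things that resemble listed ones, but are neither listed nor needed, are in the scene too. What is shaped like the handle_stamp but blue or turquoise is not meant.

How it is judged (in metres and radians):
On the way:
1. the empty tote is stacked on the filled one, turned half round, feet on the ribs, level, and let go (z of empty_tote_center in the frame of filled_tote_center between 0.0525 and 0.0575 m and horizontal distance between empty_tote_center and filled_tote_center below 0.007 m and x of empty_tote_front in the frame of filled_tote_center above 0.06 m and angle between empty_tote_center's own z axis and vertical below 0.04 rad and contact force between the fingers and empty_tote below 0.1 N), for 0.2 s.
At the end, for the whole second after the job is handed in: Top tote level (0.04 rad) on the filled one, front facing the other way, 55 mm (within 2.5) above it, centres within 7 mm; handle stamp upright (0.1 rad) on the top tote's floor; both block stamps still in the upright lower tote; all at rest (z of empty_tote_center in the frame of filled_tote_center between 0.0525 and 0.0575 m and horizontal distance between empty_tote_center and filled_tote_center below 0.007 m and x of empty_tote_front in the frame of filled_tote_center above 0.06 m and angle between each of empty_tote_center, filled_tote_center's own z axis and vertical below 0.04 rad and z of handle_stamp_center in the frame of empty_tote_center between 0.006 and 0.013 m and x of handle_stamp_center in the frame of empty_tote_center between -0.06 and 0.06 m and y of handle_stamp_center in the frame of empty_tote_center between -0.02 and 0.02 m and angle between handle_stamp_center's own z axis and vertical below 0.1 rad and z of each of stamp_a_center, stamp_b_center in the frame of filled_tote_center below 0 m and horizontal distance between each of stamp_a_center, stamp_b_center and filled_tote_center below 0.065 m and linear speed of each of empty_tote, handle_stamp below 0.01 m/s); the robot touches nothing.
It fails at once if the filled tote is moved by more than 40 mm (distance of filled_tote from where it was at the start of the episode above 0.04 m).
It fails at once if the tin or the ink pad is moved by more than 30 mm (distance of any of balm_tin, ink_pad from where it was at the start of the episode above 0.03 m).
It fails at once if the empty tote is slammed or pressed on the filled one with more than 60 N (contact force between empty_tote and filled_tote above 60 N).
It fails at once if the empty tote is dropped: it moves faster than 0.5 m/s while the fingers do not touch it (a fall of about 13 mm) (contact force between the fingers and empty_tote below 0.01 N and linear speed of empty_tote above 0.5 m/s).
It fails at once if the handle stamp is dropped: it moves faster than 0.5 m/s while the fingers do not touch it (a fall of about 13 mm) (contact force between the fingers and handle_stamp below 0.01 N and linear speed of handle_stamp above 0.5 m/s).
It also fails if it takes over 62 s, if anything falls off the work surface, if the arm or the gripper's body presses on something with over 40 N, if the wrist force passes 120 N, or if a joint passes its speed limit or range.

## Robot

A 7-joint arm with a two-finger parallel gripper is mounted at the origin on the work surface; the furniture and walls round the work are solid. World frame = base frame: x ahead of the robot, y to its left, z up, the work surface at z = 0. Lengths are in m, angles in degrees, forces in N, time in s.
With the tool pointing down it reaches from about 0.4 to 0.85 m from the base axis. Payload 10.4 kg.
Tool frame: the origin (TCP) lies at the very end of the fingers, on their centre line; the grasp point (between the pads) lies 19 mm behind it; x points along the fingers, y is the direction in which the jaws open and shut, and the axes are right-handed (so a half turn about x gives the same grasp; the last joint's range is limited). The gripper opens to 87 mm and grips with 3 to 60 N. Pads are 19 mm wide; open, the fingers measure 117 mm over their backs; the gripper's body (75 mm by 190 mm) begins 51 mm behind the grasp point.
Start: joints at [70.726, 19.034, -3.707, 83.658, 1.238, 77.344, -5.071], TCP at [0.193, -0.594, 0.223] pointing down, gripper open.
Joint ranges: [-148.97, 148.97], [-28.65, 121.19], [-84.17, 76.75], [9.2, 138.47], [-72.65, 252.65], [3.7, 117.97], [-149.18, 149.18]. Speed limits (degrees/s): [127.2, 127.2, 159.86, 159.86, 180, 180, 180].

## Interface

Orientations are given as [roll, pitch, yaw] about the fixed x, y, z axes, in that order (R = Rz(yaw) Ry(pitch) Rx(roll)).
In Python, from rig import readout, optics, arm gives the robot as it stands. The module is installed in compiled form; this text tells all that it offers.
- The arm moves only by the shell command python3 -m crank 'ROWS'. ROWS is a JSON object of lists of equal length, an entry for each row: "delta_pos": the shift along the world's x, y, z in units of 40 mm (1.0 is 40 mm), a list of three; "dr": the turn, a rotation vector about the world's x, y, z in units of 8 degrees (1.0 is 8 degrees), a list of three; "fingers": the finger opening in mm, from 0 to 87. A call has 1 to 20 rows; each row shifts and turns the pose as measured when the row begins; what a row does not reach is not made up. A row lasts 1/10 s, in which the tool goes at most 50 mm and 8.59 degrees, less where a joint would pass 70% of its speed; a pose out of reach is approached as far as the arm can. A call is refused whole if a number of a shift passes 1 or a number of a turn 1, either way. A call with a gripper value outside its range is refused whole. The fingers move at their own pace and stop on an object; the grip force is fixed at half the most. Time passes only in rows, so rows that do not move let the fingers close. It gives the time, the measured TCP pose, the force and the opening at its end, in the units of the state.
- readout.observe(): the state, without advancing time (a new reading comes with each control period).
- optics.grab_frame(name): name is "side" or "top"; returns a dict with "frame" (480x640x3 uint8, red, green, blue), "depth" (480x640 float32, m along the optical axis (not along the pixel's ray), 0 where there is no reading), "mtx" (3x3 intrinsics, pixels), "k1" (the pictures are not rectified: a ray, as slopes to the right and down, at radius r is drawn at 1 + k1 r^2 times it, then the intrinsics apply), "xyz" and "rotation" of the camera in the world. Camera axes: x right, y down, z forward; pixel columns grow to the right and rows downward; lengths in m; the calibration is good to about 2 mm. A picture is of the moment at which its call begins.
- arm.sign_off(): hands the job in, once; it reports no verdict.
The state is a dict: "time_s": time; "joints": joint angles; "qvel": joint speeds; "tau": joint torques, N m; "eef_pos": TCP position; "eef_rot": TCP orientation; "wrist_force": force on the tool from outside, world axes, zero at the start; "wrist_torque": the same for the moment, N m; "opening": opening from 0.0 (shut) to 1.0 (fully open).
Only numpy, scipy, OpenCV 4.12 (cv2) and the standard library are available. Lean on these libraries where they do the work, as an engineer would, in place of code of your own. Each camera call takes 0.05 s, during which the arm holds its last target.

## Working session

There is one attempt and no reset: what is moved stays moved. The work goes in short steps, Python scripts to look and compute and a shell command to move; the robot and the scene stay as the last step left them, time stands still between calls to the robot, and variables do not carry over. Pictures are saved under pics/ and viewed, and the job is handed in when it is done.

```bash
mkdir -p pics; cat > h.py <<'E'
import numpy as np, cv2
from rig import readout, optics, arm
def grab(n,save=None):
    f=optics.grab_frame(n)
    if save: cv2.imwrite('pics/'+save,cv2.cvtColor(f['frame'],cv2.COLOR_RGB2BGR))
    np.savez('last_'+n+'.npz',**{k:np.array(v) for k,v in f.items()})
    return f
def load(n): return dict(np.load('last_'+n+'.npz'))
def cloud(f):
    K=np.array(f['mtx']);k1=float(f['k1']);H,W=f['depth'].shape
    u,v=np.meshgrid(np.arange(W),np.arange(H))
    pts=np.stack([u,v],-1).reshape(-1,1,2).astype(np.float64)
    n=cv2.undistortPoints(pts,K,np.array([k1,0,0,0.]),None,None).reshape(H,W,2)
    d=f['depth'][...,None]
    P=np.concatenate([n*d,d],-1)
    R=np.array(f['rotation']);
    if R.shape!=(3,3): print('rot',R)
    return P@R.T+np.array(f['xyz'])
E
python3 - <<'E'
from h import *
f=grab('top','top0.png');g=grab('side','side0.png')
for x in(f,g):print(x['mtx'],x['k1'],x['xyz'],x['rotation'])
print(readout.observe())
E
```

```text
[[611.62266623   0.         321.94378697]
 [  0.         611.62266623 242.54364395]
 [  0.           0.           1.        ]] -0.0454005523596772 [ 0.40896927 -0.02512689  1.16119315] [-171.13062495    0.90765115  -88.95241411]
[[445.11979001   0.         314.21236727]
 [  0.         445.11979001 246.79566386]
 [  0.           0.           1.        ]] -0.012843162738482466 [0.01486092 0.19418339 0.83012573] [-141.9244721    -0.81896021 -111.46270857]
{'time_s': 0.1, 'joints': array([70.72742634, 19.06764241, -3.70618702, 83.70063486,  1.23740093,
       77.34267563, -5.06937552]), 'qvel': array([ 0.11886017, -0.07396759,  0.0967902 , -0.14938364, -0.1063673 ,
       -0.0302646 , -0.01137529]), 'tau': array([ 1.93050051e-03, -6.24545002e+01,  2.48589524e-02, -3.90720248e+01,
       -6.15362730e-02,  3.66723526e-02,  8.53989263e-05]), 'eef_pos': array([ 0.19278934, -0.59416661,  0.22184586]), 'eef_rot': array([-87.3566367 ,  89.9288756 , 110.62260266]), 'wrist_force': array([ 0.42124751, -0.14874121,  0.18277331]), 'wrist_torque': array([-0.00473325, -0.02275053, -0.02662467]), 'opening': 1.0020595622160435}
```

View pics/top0.png

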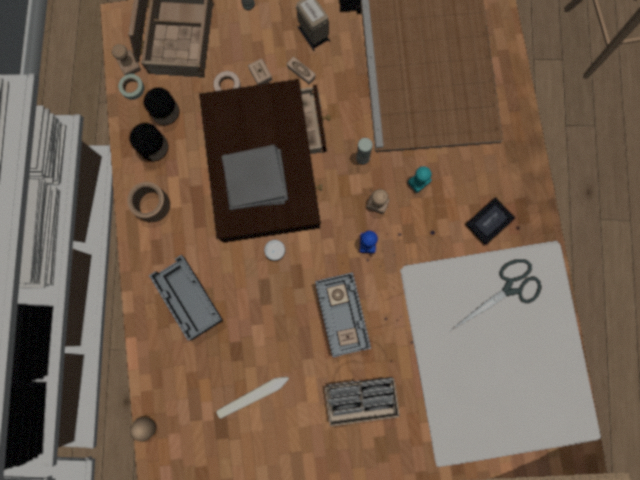

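View pics/side0.png

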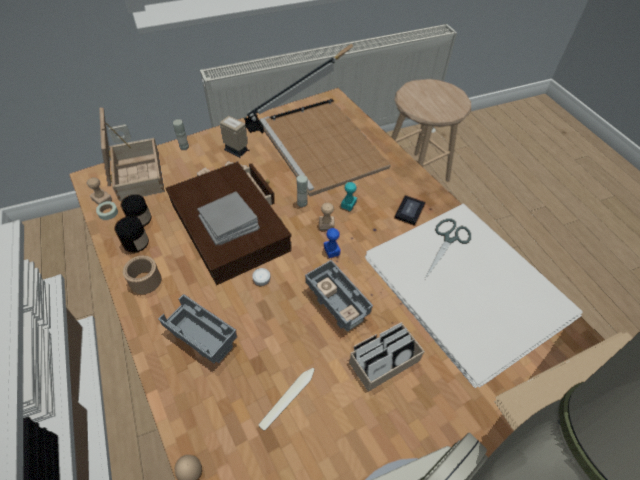

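The top view shows the empty tote at (187,299) and the filled tote at (342,315). The wooden handle stamp is at (378,201), with the blue (369,241) and turquoise (421,179) lookalikes near it. The tin is at (275,250) and the ink pad at (490,221). Another wooden stamp stands behind by the jars at (124,57). Next I'll enlarge and measure.

```bash
cat >> h.py <<'E'
from scipy.spatial.transform import Rotation as Ro
def cloud(f):
    K=np.array(f['mtx']);k1=float(f['k1']);H,W=f['depth'].shape
    u,v=np.meshgrid(np.arange(W),np.arange(H))
    p=np.stack([(u-K[0,2])/K[0,0],(v-K[1,2])/K[1,1]],-1)
    s=p.copy()
    for _ in range(20): s=p/(1+k1*(s**2).sum(-1,keepdims=True))
    d=f['depth'][...,None]
    P=np.concatenate([s*d,d],-1)
    R=Ro.from_euler('xyz',f['rotation'],degrees=True).as_matrix()
    P=P@R.T+np.array(f['xyz']); P[f['depth']==0]=np.nan
    return P
E
python3 - <<'E'
from h import *
for n in('top','side'):
    f=load(n);P=cloud(f)
    pts={'top':dict(empty=(187,299),filled=(342,325),hs=(378,196),blue=(369,237),tq=(423,173),tin=(275,250),pad=(490,221),t1=(250,350),t2=(360,270)),'side':dict(empty=(205,330),filled=(340,295),hs=(326,210),blue=(333,233),tin=(261,275),pad=(409,208),t1=(250,370))}[n]
    for k,(u,v) in pts.items(): print(n,k,P[v,u].round(4))
f=load('top');I=cv2.cvtColor(f['frame'],cv2.COLOR_RGB2BGR)
a=cv2.resize(I[240:360,140:300],None,fx=2.5,fy=2.5,interpolation=2)
b=cv2.resize(I[260:380,280:440],None,fx=2.5,fy=2.5,interpolation=2)
c=cv2.resize(I[160:280,320:480],None,fx=2.5,fy=2.5,interpolation=2)
s=cv2.cvtColor(load('side')['frame'],cv2.COLOR_RGB2BGR)
d=cv2.resize(s[170:290,260:420],None,fx=2.5,fy=2.5,interpolation=2)
cv2.imwrite('pics/crop0.png',np.vstack([np.hstack([a,b]),np.hstack([c,d])]))
E
```

```text
top empty [0.4767 0.2513 0.0021]
top filled [ 0.4334 -0.0441 -0.0034]
top hs [ 0.6662 -0.1054  0.0713]
top blue [ 0.5902 -0.0895  0.0714]
top tq [ 0.7116 -0.1882  0.0684]
top tin [0.5719 0.0851 0.014 ]
top pad [ 0.6338 -0.3228  0.0166]
top t1 [0.3836 0.1275 0.0034]
top t2 [ 0.5383 -0.0771 -0.0028]
side empty [0.4926 0.2352 0.0009]
side filled [ 0.4706 -0.0582  0.001 ]
side hs [ 0.6577 -0.0997  0.0685]
side blue [ 0.5862 -0.087   0.0705]
side tin [0.5724 0.0888 0.0159]
side pad [ 0.6382 -0.3202  0.0114]
side t1 [ 0.378   0.1732 -0.0025]
```

View pics/crop0.png

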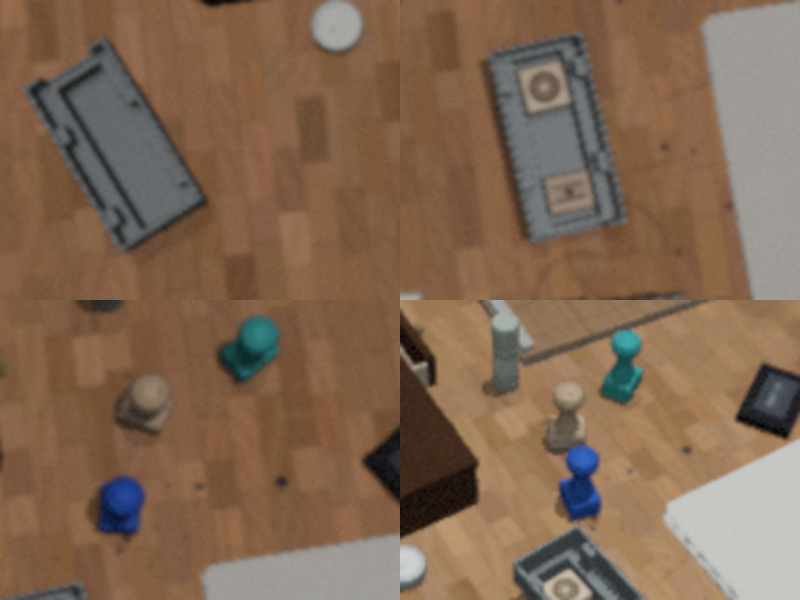

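The enlarged crop confirms the target. Of the three handle stamps near the cabinet, only the wooden one at top (378,201), side (326,215), fits: the others are blue (369,241) and turquoise (421,179). The fourth, wooden, stands by the jars at (124,57) and is the excluded one. Now I'll fit the totes.

```bash
cat >> h.py <<'E'
from scipy.optimize import least_squares
def tz(P,r,z0):  # points near
    m=(np.hypot(P[...,0]-r[0],P[...,1]-r[1])<r[2])&(P[...,2]>z0[0])&(P[...,2]<z0[1])
    return P[m]
def sdbox(q,a,b):
    d=np.abs(q)-[a,b]
    return np.hypot(*np.maximum(d,0).T)+np.minimum(d.max(1),0)
def fitrim(p,x0,a=.0685,b=.0335):
    def res(x):
        c,s=np.cos(x[2]),np.sin(x[2]);q=p[:,:2]-x[:2]
        q=np.c_[q[:,0]*c+q[:,1]*s,-q[:,0]*s+q[:,1]*c]
        return sdbox(q,a,b)
    best=min((least_squares(res,[x0[0],x0[1],t],loss='soft_l1',f_scale=.002) for t in np.arange(0,np.pi,.3)),key=lambda r:r.cost)
    x=best.x
    c,s=np.cos(x[2]),np.sin(x[2]);q=p[:,:2]-x[:2]
    return x,np.c_[q[:,0]*c+q[:,1]*s,-q[:,0]*s+q[:,1]*c],np.median(np.abs(res(x)))
E
python3 - <<'E'
from h import *
for n in('top','side'):
    f=load(n);P=cloud(f)
    T=tz(P,(.42,.1,.06),(-.02,.02)); print(n,'table',np.median(T[:,2]),T[:,2].std())
    for nm,c in dict(empty=(.477,.245),filled=(.45,-.05)).items():
        p=tz(P,(*c,.1),(.05,.072))
        x,q,r=fitrim(p,c)
        x[2]=np.arctan2(np.sin(x[2]),np.cos(x[2]))
        e=[((q[:,0]*s>.062)&(abs(q[:,1])<.015)).sum() for s in(1,-1)]
        print(n,nm,len(p),x[:2].round(4),np.degrees(x[2]).round(2),'res',r,'end mid counts +,-',e,'z',np.median(p[:,2]), 'ext',np.percentile(q,[1,99],axis=0).round(3).tolist())
    p=tz(P,(.66,-.1,.03),(.045,.08)); print('stamp top', len(p),p.mean(0).round(4),p[:,2].max(), np.percentile(p,[2,98],axis=0).round(4).tolist())
    p=tz(P,(.66,-.1,.035),(.013,.024)); print('stamp block', len(p),p.mean(0).round(4), cv2.minAreaRect(p[:,:2].astype(np.float32)))
E
```

```text
top table -0.0005278855888919409 0.002263345529120515
top empty 622 [0.477  0.2422] 33.83 res 0.0011645806095507555 end mid counts +,- [np.int64(0), np.int64(33)] z 0.057726826574840184 ext [[-0.07, -0.035], [0.07, 0.036]]
top filled 549 [ 0.4514 -0.0428] 14.23 res 0.001151822260814457 end mid counts +,- [np.int64(29), np.int64(0)] z 0.058351754714458304 ext [[-0.07, -0.035], [0.07, 0.035]]
stamp top 219 [ 0.6649 -0.1076  0.0702] 0.07696370661163332 [[0.6525, -0.122, 0.062], [0.6796, -0.0946, 0.0755]]
stamp block 133 [ 0.6601 -0.1063  0.0199] ((0.6662658452987671, -0.10795425623655319), (0.03675660118460655, 0.031614940613508224), 68.85511779785156)
side table -0.0009949329391736317 0.0014400953819942589
side empty 610 [0.4775 0.245 ] 33.94 res 0.0010701658440813895 end mid counts +,- [np.int64(0), np.int64(49)] z 0.05744520205273329 ext [[-0.07, -0.036], [0.07, 0.035]]
side filled 556 [ 0.4523 -0.0418] -165.66 res 0.0010637708316452582 end mid counts +,- [np.int64(0), np.int64(37)] z 0.05671712035154913 ext [[-0.07, -0.035], [0.069, 0.036]]
stamp top 134 [ 0.6632 -0.1051  0.0665] 0.07535880643415871 [[0.6527, -0.1189, 0.0458], [0.6786, -0.0931, 0.0745]]
stamp block 113 [ 0.6624 -0.1047  0.0189] ((0.6668800115585327, -0.1067066341638565), (0.03680343180894852, 0.030840696766972542), 67.24815368652344)
```

```bash
cat >> h.py <<'E'
def tool():
    s=readout.observe();R=Ro.from_euler('xyz',s['eef_rot'],degrees=True).as_matrix()
    y=R[:,1];x=R[:,0]
    print('t',s['time_s'],'pos',s['eef_pos'].round(4),'jawyaw',np.degrees(np.arctan2(y[1],y[0])).round(2),'tilt fix rotvec deg',np.degrees(np.cross(x,[0,0,-1])).round(2),'F',s['wrist_force'].round(2),'T',s['wrist_torque'].round(2),'open mm',round(s['opening']*87,1),'j',s['joints'].round(1))
    return s
E
python3 - <<'E'
from h import *
tool()
P=cloud(load('top'))
p=P[(P[...,0]>.5)&(P[...,0]<.9)&(P[...,1]>-.05)&(P[...,1]<.3)];print(np.percentile(p[:,2],[50,90,99,100]))
E
```

```text
t 0.1 pos [ 0.1928 -0.5942  0.2218] jawyaw -72.02 tilt fix rotvec deg [-0.07 -0.03 -0.  ] F [ 0.42 -0.15  0.18] T [-0.   -0.02 -0.03] open mm 87.2 j [70.7 19.1 -3.7 83.7  1.2 77.3 -5.1]
[0.0154887  0.07498415 0.11196949 0.11763795]
```

```bash
python3 -m crank '{"delta_pos":[[0.75,0.6,0],[0.75,0.6,0],[0.75,0.6,0],[0.75,0.6,0],[0.75,0.6,0],[0.75,0.6,0],[0.75,0.6,0],[0.75,0.6,0],[0.06,1,0],[0.06,1,0],[0.06,1,0],[0.06,1,0],[0.06,1,0],[0.06,1,0],[0.06,1,0],[0.06,1,0],[0.06,1,0],[0.06,1,0],[0.06,1,0],[0.06,1,0]],"dr":[[0,0,0.1],[0,0,0.1],[0,0,0.1],[0,0,0.1],[0,0,0.1],[0,0,0.1],[0,0,0.1],[0,0,0.1],[0,0,0.1],[0,0,0.1],[0,0,0.1],[0,0,0.1],[0,0,0.1],[0,0,0.1],[0,0,0.1],[0,0,0.1],[0,0,0.1],[0,0,0.1],[0,0,0.1],[0,0,0.1]],"fingers":[87,87,87,87,87,87,87,87,87,87,87,87,87,87,87,87,87,87,87,87]}'; python3 -c "
from h import *
tool()"
```

```text
time_s: 2.1
eef_pos: [0.4604, 0.1029, 0.2141]
eef_rot: [-47.9, 89.3, 166.1]
wrist_force: [0.9, 0.4, -0.8]
opening: 1.002
t 2.1 pos [0.4604 0.1029 0.2141] jawyaw -56.02 tilt fix rotvec deg [-0.17 -0.67 -0.  ] F [ 0.86  0.43 -0.79] T [-0.04 -0.06 -0.04] open mm 87.2 j [ 22.5   2.9 -41.  104.3   1.6  74.  -75. ]
```

```bash
python3 -m crank '{"delta_pos":[[0.085,0.7,-0.4],[0.085,0.7,-0.4],[0.085,0.7,-0.4],[0.085,0.7,-0.4],[0.085,0.7,-0.4],[0,0,0],[0,0,0]],"dr":[[0,-0.08,0],[0,0,0],[0,0,0],[0,0,0],[0,0,0],[0,0,0],[0,0,0]],"fingers":[87,87,87,87,87,87,87]}'; python3 - <<'E'
from h import *
s=tool()
t=np.array([.4772,.2436]);print((t-s['eef_pos'][:2])/.04)
f=grab('top','t1.png');g=grab('side','s1.png')
a=cv2.cvtColor(f['frame'],4)[200:400,80:345];b=cv2.cvtColor(g['frame'],4)[230:430,80:345]
cv2.imwrite('pics/c1.png',cv2.resize(np.hstack([a,b]),None,fx=1.5,fy=1.5,interpolation=2))
E
```

```text
time_s: 2.8
eef_pos: [0.4751, 0.2545, 0.1301]
eef_rot: [-110.0, 89.7, 104.5]
wrist_force: [0.9, -0.1, 1.0]
opening: 0.998
t 2.8 pos [0.4751 0.2545 0.1301] jawyaw -55.54 tilt fix rotvec deg [-0.26 -0.07 -0.  ] F [ 0.85 -0.14  0.96] T [ 0.01 -0.03 -0.05] open mm 86.9 j [  6.7  18.1 -45.9 101.6  13.9  66.1 -99. ]
[ 0.05342646 -0.27247434]
```

View pics/c1.png

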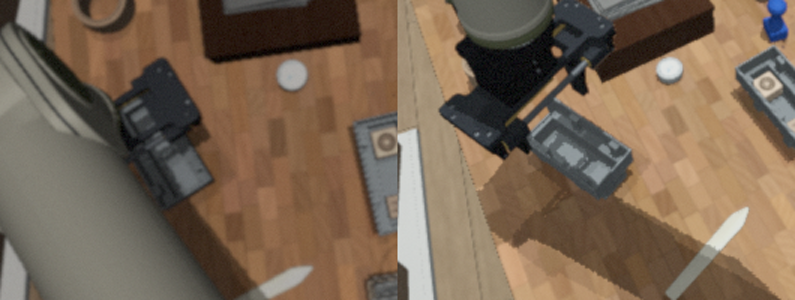

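```bash
python3 -m crank '{"delta_pos":[[0.05,-0.27,0],[0,0,0],[0,0,-0.4],[0,0,-0.4],[0,0,-0.4],[0,0,-0.4],[0,0,0],[0,0,0]],"dr":[[-0.03,0,-0.07],[0,0,0],[0,0,0],[0,0,0],[0,0,0],[0,0,0],[0,0,0],[0,0,0]],"fingers":[87,87,87,87,87,87,87,87]}'; python3 - <<'E'
from h import *
s=tool()
t=np.array([.4772,.2436]);print((t-s['eef_pos'][:2])/.04)
g=grab('side','s2.png')
b=cv2.cvtColor(g['frame'],4)[230:430,80:345]
cv2.imwrite('pics/c2.png',cv2.resize(b,None,fx=2.5,fy=2.5,interpolation=2))
E
```

```text
time_s: 3.7
eef_pos: [0.4795, 0.2359, 0.0634]
eef_rot: [111.3, 89.7, -35.5]
wrist_force: [0.6, 0.4, 0.5]
opening: 1.001
t 3.7 pos [0.4795 0.2359 0.0634] jawyaw -56.74 tilt fix rotvec deg [0.17 0.23 0.  ] F [0.55 0.45 0.48] T [0.01 0.01 0.04] open mm 87.1 j [   6.    22.1  -43.6  105.8   18.    59.  -101.5]
[-0.05772054  0.19305979]
```

View pics/c2.png

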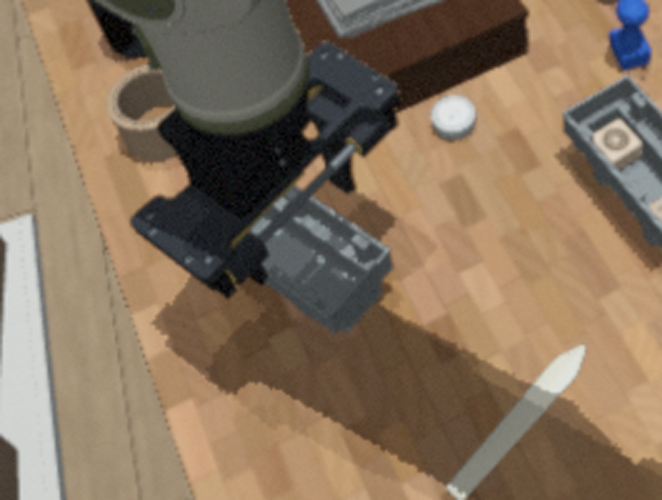

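```bash
python3 -m crank '{"delta_pos":[[-0.06,0.19,0],[0,0,0],[0,0,0]],"dr":[[0,0,0.05],[0,0,0],[0,0,0]],"fingers":[87,87,87]}'; python3 - <<'E'
from h import *
s=tool()
t=np.array([.4772,.2436]);print((t-s['eef_pos'][:2])/.04)
E
```

```text
time_s: 4.05
eef_pos: [0.4777, 0.2446, 0.0651]
eef_rot: [127.8, 89.6, -18.5]
wrist_force: [-0.2, 0.0, 0.4]
opening: 0.998
t 4.05 pos [0.4777 0.2446 0.0651] jawyaw -56.32 tilt fix rotvec deg [0.13 0.38 0.  ] F [-0.22  0.04  0.4 ] T [0.01 0.05 0.02] open mm 86.9 j [   5.2   22.2  -43.8  105.5   18.2   59.1 -102.1]
[-0.01350348 -0.02378899]
```

```bash
python3 -m crank '{"delta_pos":[[-0.01,-0.02,-0.25],[0,0,-0.25],[0,0,-0.25],[0,0,-0.25],[0,0,0],[0,0,0]],"dr":[[0,0.04,0],[0,0,0],[0,0,0],[0,0,0],[0,0,0],[0,0,0]],"fingers":[87,87,87,87,87,87]}'; python3 -c "
from h import *
tool()"
```

```text
time_s: 4.65
eef_pos: [0.4769, 0.2433, 0.0209]
eef_rot: [48.9, 89.9, -97.4]
wrist_force: [0.3, 0.5, -0.9]
opening: 1.004
t 4.65 pos [0.4769 0.2433 0.0209] jawyaw -56.32 tilt fix rotvec deg [ 0.15 -0.02  0.  ] F [ 0.26  0.54 -0.88] T [-0.06  0.01 -0.01] open mm 87.3 j [   3.7   26.   -42.1  107.1   21.1   55.  -104.2]
```

```bash
python3 -m crank '{"delta_pos":[[0,0,0],[0,0,0],[0,0,0],[0,0,0],[0,0,0],[0,0,0],[0,0,0],[0,0,0]],"dr":[[0,0,0],[0,0,0],[0,0,0],[0,0,0],[0,0,0],[0,0,0],[0,0,0],[0,0,0]],"fingers":[60,60,60,60,60,60,60,60]}'; python3 -c "
from h import *
tool()"
```

```text
time_s: 5.45
eef_pos: [0.4773, 0.2434, 0.0217]
eef_rot: [76.0, 89.9, -70.4]
wrist_force: [-0.6, -0.3, -1.0]
opening: 0.775
t 5.45 pos [0.4773 0.2434 0.0217] jawyaw -56.32 tilt fix rotvec deg [0.14 0.05 0.  ] F [-0.63 -0.34 -0.98] T [-0.03 -0.01 -0.03] open mm 67.4 j [   3.7   25.9  -42.1  107.1   21.1   55.  -104.2]
```

```bash
python3 -m crank '{"delta_pos":[[0,0,0.15],[0,0,0.3],[0,0,0.4],[0,0,0.5],[0,0,0.5],[0,0,0.5],[0,0,0.5],[0,0,0.5],[0,0,0.4],[0,0,0.3],[0,0,0.1],[0,0,0],[0,0,0]],"dr":[[0,0,0],[0,0,0],[0,0,0],[0,0,0],[0,0,0],[0,0,0],[0,0,0],[0,0,0],[0,0,0],[0,0,0],[0,0,0],[0,0,0],[0,0,0]],"fingers":[60,60,60,60,60,60,60,60,60,60,60,60,60]}'; python3 - <<'E'
from h import *
s=tool()
t=np.array([.4518,-.0423]);print((t-s['eef_pos'][:2])/.04)
g=grab('side','s3.png')
E
```

```text
time_s: 6.75
eef_pos: [0.4763, 0.2453, 0.2071]
eef_rot: [147.3, 89.5, 1.2]
wrist_force: [0.0, 0.1, -0.8]
opening: 0.778
t 6.75 pos [0.4763 0.2453 0.2071] jawyaw -56.13 tilt fix rotvec deg [-0.01  0.5   0.  ] F [ 0.03  0.12 -0.81] T [-0.01 -0.03  0.01] open mm 67.7 j [  9.1  13.  -46.9  96.9  10.2  73.9 -96. ]
[-0.61334867 -7.19089736]
```

View pics/s3.png

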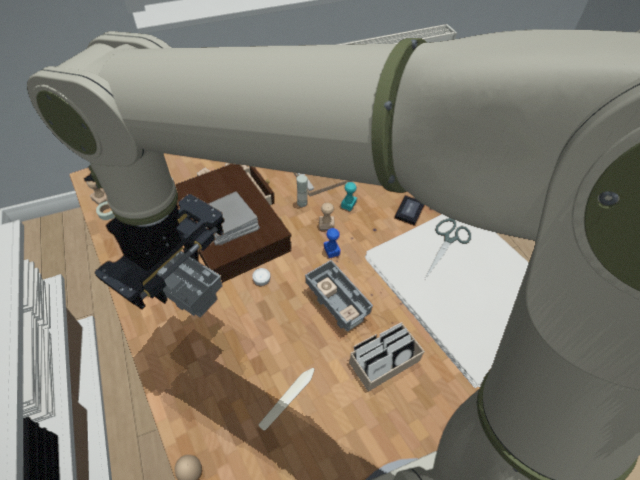

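```bash
python3 -m crank '{"delta_pos":[[0,-0.2,0],[0,-0.4,0],[-0.05,-0.6,0],[-0.05,-0.7,0],[-0.05,-0.7,0],[-0.05,-0.7,0],[-0.1,-0.7,0],[-0.1,-0.7,0],[-0.1,-0.7,0],[-0.1,-0.6,0],[0,-0.5,0],[0,-0.3,0],[0,-0.2,0],[0,0,0],[0,0,0]],"dr":[[0,0.03,-0.1],[0,0.03,-0.2],[0,0,-0.2],[0,0,-0.2],[0,0,-0.2],[0,0,-0.2],[0,0,-0.2],[0,0,-0.2],[0,0,-0.2],[0,0,-0.2],[0,0,-0.2],[0,0,-0.2],[0,0,-0.1],[0,0,0],[0,0,0]],"fingers":[60,60,60,60,60,60,60,60,60,60,60,60,60,60,60]}'; python3 - <<'E'
from h import *
s=tool()
t=np.array([.4518,-.0423]);print((t-s['eef_pos'][:2])/.04)
g=grab('side','s4.png');g=grab('top','t4.png')
E
```

```text
time_s: 8.3
eef_pos: [0.4444, -0.0589, 0.2015]
eef_rot: [-33.9, 89.3, 158.4]
wrist_force: [-0.6, 0.8, -1.4]
opening: 0.778
t 8.3 pos [ 0.4444 -0.0589  0.2015] jawyaw -77.69 tilt fix rotvec deg [-0.26 -0.66 -0.  ] F [-0.57  0.81 -1.36] T [-0.01 -0.02  0.05] open mm 67.7 j [ 33.5  -0.5 -31.1 108.7  -0.5  72.4 -75.1]
[0.18428783 0.41431838]
```

View pics/s4.png

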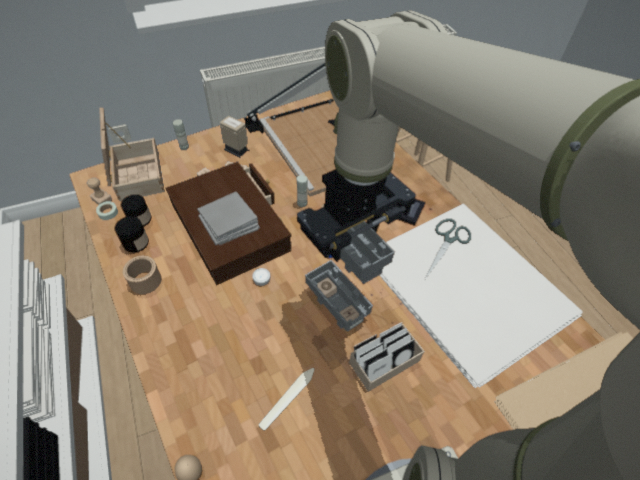

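View pics/t4.png

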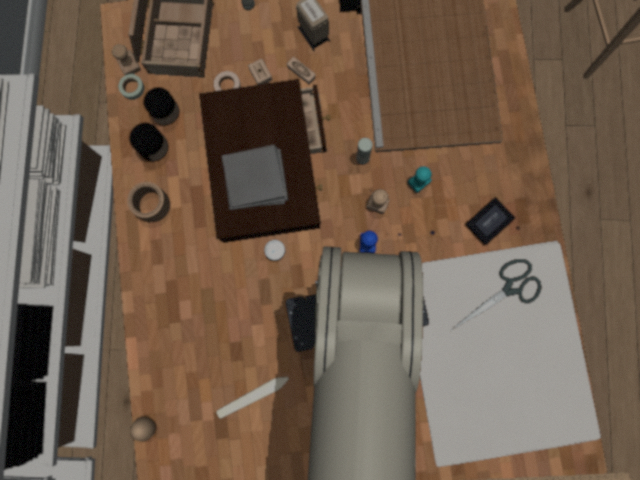

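```bash
python3 -m crank '{"delta_pos":[[0.1,0.2,0],[0.08,0.2,0],[0,0,0],[0,0,-0.3],[0,0,-0.4],[0,0,-0.4],[0,0,-0.4],[0,0,-0.3],[0,0,-0.2],[0,0,0],[0,0,0],[0,0,0]],"dr":[[-0.03,-0.08,0.12],[0,0,0.12],[0,0,0],[0,0,0],[0,0,0],[0,0,0],[0,0,0],[0,0,0],[0,0,0],[0,0,0],[0,0,0],[0,0,0]],"fingers":[60,60,60,60,60,60,60,60,60,60,60,60]}'; python3 - <<'E'
from h import *
s=tool()
t=np.array([.4518,-.0423]);print((t-s['eef_pos'][:2])/.04)
g=grab('side','s5.png')
b=cv2.cvtColor(g['frame'],4)[180:380,270:470]
cv2.imwrite('pics/c5.png',cv2.resize(b,None,fx=3,fy=3,interpolation=2))
E
```

```text
time_s: 9.6
eef_pos: [0.4518, -0.0379, 0.1153]
eef_rot: [-138.3, 90.0, 56.5]
wrist_force: [0.5, 0.6, -1.5]
opening: 0.781
t 9.6 pos [ 0.4518 -0.0379  0.1153] jawyaw -75.19 tilt fix rotvec deg [-0.03  0.02  0.  ] F [ 0.53  0.64 -1.46] T [-0.01 -0.02 -0.04] open mm 68.0 j [ 31.1   5.1 -33.  114.7   3.1  61.1 -78.5]
[-0.00108691 -0.10943076]
```

View pics/c5.png

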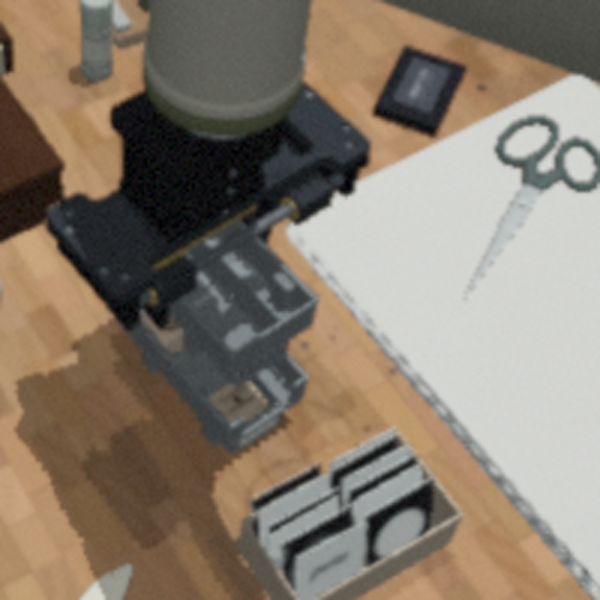

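```bash
cat > fh.py <<'E'
from h import *
s=tool();f=load('side');P=cloud(f);e=s['eef_pos']
zr=e[2]-.0217+.060
ax=np.radians(14.3);c,sn=np.cos(ax),np.sin(ax)
q=P-e;L=q[...,0]*c+q[...,1]*sn;W=-q[...,0]*sn+q[...,1]*c
m=(L>-.08)&(L<-.022)&(abs(W)<.045)&(P[...,2]>zr-.009)&(P[...,2]<zr+.005)
p=P[m];print(len(p),'rim z med',np.median(p[:,2]),'expected',zr)
l,w=L[m],W[m]
def fit(p,x0,a=.0685,b=.0335):
    def res(x):
        c,s=np.cos(x[2]),np.sin(x[2]);q=p[:,:2]-x[:2]
        q=np.c_[q[:,0]*c+q[:,1]*s,-q[:,0]*s+q[:,1]*c]
        return sdbox(q,a,b)
    return least_squares(res,x0,loss='soft_l1',f_scale=.0015)
r=fit(p,[e[0],e[1],ax]);print('held tote rim fit',r.x[:2].round(4),np.degrees(r.x[2]),'offset vs tcp',(r.x[:2]-e[:2]).round(4),'cost',r.cost)
r2=r.x
print('rel L,W',[(r2[0]-e[0])*c+(r2[1]-e[1])*sn,-(r2[0]-e[0])*sn+(r2[1]-e[1])*c])
print('ext',np.percentile(l,[2,10]),np.percentile(w,[2,98]))
# filled tote: same camera part visible now
for lab,PP in(('now',P),):
    q=PP-np.array([.4518,-.0423,0]);L=q[...,0]*c+q[...,1]*sn;W=-q[...,0]*sn+q[...,1]*c
    m=(L>-.09)&(L<-.02)&(abs(W)<.045)&(PP[...,2]>.051)&(PP[...,2]<.066)
    r=fit(PP[m],[.4518,-.0423,ax]);print(lab,m.sum(),'filled',r.x[:2].round(4),np.degrees(r.x[2]))
E
python3 fh.py
```

```text
t 9.65 pos [ 0.452  -0.0379  0.1155] jawyaw -75.19 tilt fix rotvec deg [-0.02  0.04  0.  ] F [-0.5   0.21 -2.32] T [ 0.04  0.05 -0.02] open mm 67.3 j [ 31.1   5.1 -33.  114.7   3.1  61.1 -78.5]
287 rim z med 0.15075149554904488 expected 0.1537580408068016
held tote rim fit [ 0.4522 -0.036 ] 14.986914208696012 offset vs tcp [0.0002 0.0019] cost 0.0005315144929211645
rel L,W [np.float64(0.0006624109400632288), np.float64(0.00182390777035854)]
ext [-0.0688794  -0.06827792] [-0.03388849  0.03540454]
now 133 filled [ 0.4525 -0.0434] 13.119503187189302
```

```bash
python3 -m crank '{"delta_pos":[[0,-0.12,0],[0,0,-0.25],[0,0,-0.25],[0,0,-0.15],[0,0,0],[0,0,0],[0,0,0]],"dr":[[0,0,-0.06],[0,0,0],[0,0,0],[0,0,0],[0,0,0],[0,0,0],[0,0,0]],"fingers":[60,60,60,60,60,60,60]}'; python3 -c "
from h import *
g=grab('side','s6.png')"
python3 fh.py
```

```text
time_s: 10.35
eef_pos: [0.4523, -0.0433, 0.0877]
eef_rot: [168.6, 89.9, 2.8]
wrist_force: [-0.4, -0.0, -1.0]
opening: 0.778
t 10.4 pos [ 0.4524 -0.0433  0.0878] jawyaw -75.73 tilt fix rotvec deg [-0.    0.11  0.  ] F [-1.01 -0.64 -1.57] T [-0.02  0.06  0.02] open mm 67.7 j [ 31.    7.3 -32.7 116.2   4.7  57.6 -79.7]
272 rim z med 0.12303168492903277 expected 0.12607801249194228
held tote rim fit [ 0.4527 -0.0413] 14.507120043640874 offset vs tcp [0.0003 0.002 ] cost 0.0005407520867460336
rel L,W [np.float64(0.0007578097354118011), np.float64(0.0018436271203731121)]
ext [-0.06883115 -0.06816254] [-0.03378278  0.03617106]
now 151 filled [ 0.4524 -0.0428] 13.3896728432666
```

```bash
python3 -m crank '{"delta_pos":[[-0.01,0,-0.06],[0,0.01,-0.06],[0,0,-0.05],[0,0,-0.04],[0,0,0],[0,0,0]],"dr":[[0,0,0],[0,0,0],[0,0,0],[0,0,0],[0,0,0],[0,0,0]],"fingers":[60,60,60,60,60,60]}'; python3 -c "
from h import *
tool()"
```

```text
time_s: 11.0
eef_pos: [0.4523, -0.0429, 0.0791]
eef_rot: [161.2, 89.8, -4.5]
wrist_force: [-0.4, 0.1, -1.0]
opening: 0.776
t 11.0 pos [ 0.4523 -0.0429  0.0791] jawyaw -75.72 tilt fix rotvec deg [0.01 0.17 0.  ] F [-0.37  0.09 -0.99] T [-0.   -0.02 -0.02] open mm 67.5 j [ 30.8   8.  -32.7 116.7   5.2  56.4 -80.2]
```

```bash
python3 -m crank '{"delta_pos":[[0,0,-0.03],[0,0,-0.03],[0,0,0]],"dr":[[0,0,0],[0,0,0],[0,0,0]],"fingers":[60,60,60]}'; python3 -c "
from h import *
tool()"
```

```text
time_s: 11.3
eef_pos: [0.4525, -0.0429, 0.0767]
eef_rot: [159.3, 89.8, -6.4]
wrist_force: [1.2, -0.9, -2.0]
opening: 0.777
t 11.3 pos [ 0.4525 -0.0429  0.0767] jawyaw -75.73 tilt fix rotvec deg [0.02 0.19 0.  ] F [ 1.18 -0.9  -1.95] T [ 0.01 -0.01  0.04] open mm 67.6 j [ 30.7   8.3 -32.6 116.8   5.4  56.1 -80.3]
```

```bash
python3 -m crank '{"delta_pos":[[0,0,-0.02],[0,0,0]],"dr":[[0,0,0],[0,0,0]],"fingers":[60,60]}'; python3 -c "
from h import *
tool()"
```

```text
time_s: 11.5
eef_pos: [0.4528, -0.0429, 0.0766]
eef_rot: [156.4, 89.8, -9.3]
wrist_force: [-0.1, -0.1, -1.1]
opening: 0.78
t 11.5 pos [ 0.4528 -0.0429  0.0766] jawyaw -75.73 tilt fix rotvec deg [0.04 0.21 0.  ] F [-0.1  -0.07 -1.07] T [-0.04  0.04  0.02] open mm 67.9 j [ 30.7   8.3 -32.6 116.8   5.4  56.1 -80.4]
```

```bash
python3 -m crank '{"delta_pos":[[0,0,-0.04],[0,0,-0.03],[0,0,0]],"dr":[[0,0,0],[0,0,0],[0,0,0]],"fingers":[60,60,60]}'; python3 -c "
from h import *
tool()"
```

```text
time_s: 11.8
eef_pos: [0.4532, -0.0429, 0.0767]
eef_rot: [135.7, 89.8, -30.0]
wrist_force: [0.4, 0.5, -1.8]
opening: 0.777
t 11.8 pos [ 0.4532 -0.0429  0.0767] jawyaw -75.74 tilt fix rotvec deg [0.12 0.21 0.  ] F [ 0.4   0.51 -1.78] T [0.05 0.05 0.01] open mm 67.6 j [ 30.7   8.3 -32.6 116.8   5.6  56.1 -80.5]
```

```bash
python3 -c "
from h import *
g=grab('side','s7.png')
b=cv2.cvtColor(g['frame'],4)[200:360,290:450]
cv2.imwrite('pics/c7.png',cv2.resize(b,None,fx=3.7,fy=3.7,interpolation=2))"
python3 fh.py
```

```text
t 11.85 pos [ 0.4533 -0.0429  0.0766] jawyaw -75.74 tilt fix rotvec deg [0.12 0.23 0.  ] F [-0.96 -1.15 -0.18] T [-0.02 -0.04 -0.02] open mm 68.0 j [ 30.7   8.3 -32.6 116.8   5.6  56.1 -80.5]
269 rim z med 0.11178973595051844 expected 0.11494226647530027
held tote rim fit [ 0.4535 -0.0409] 14.625303186388162 offset vs tcp [0.0001 0.002 ] cost 0.0005081992038631417
rel L,W [np.float64(0.0006115041565919687), np.float64(0.0019254084567304852)]
ext [-0.06881664 -0.06834202] [-0.03353257  0.0359267 ]
now 298 filled [ 0.4525 -0.0235] 18.880445519035757
```

View pics/c7.png

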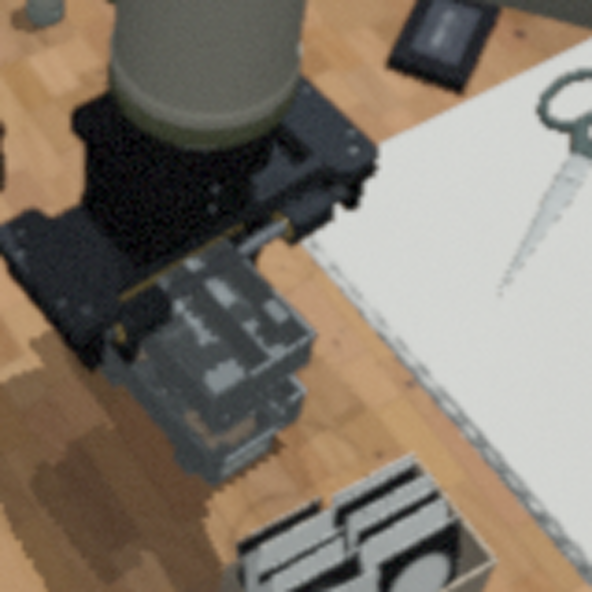

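```bash
python3 -m crank '{"delta_pos":[[0,0,0],[0,0,0],[0,0,0],[0,0,0],[0,0,0],[0,0,0],[0,0,0]],"dr":[[0,0,0],[0,0,0],[0,0,0],[0,0,0],[0,0,0],[0,0,0],[0,0,0]],"fingers":[70,72,74,77,80,84,87]}'; python3 -c "
from h import *
tool();g=grab('side','s8.png')"
python3 fh.py
```

```text
time_s: 12.55
eef_pos: [0.4535, -0.0429, 0.0762]
eef_rot: [143.8, 89.7, -21.9]
wrist_force: [0.3, -0.3, -0.2]
opening: 0.969
t 12.55 pos [ 0.4535 -0.0429  0.0762] jawyaw -75.75 tilt fix rotvec deg [0.1  0.25 0.  ] F [ 0.32 -0.25 -0.23] T [ 0.   -0.01 -0.02] open mm 84.3 j [ 30.7   8.4 -32.6 116.8   5.6  56.  -80.5]
t 12.6 pos [ 0.4535 -0.0429  0.0762] jawyaw -75.74 tilt fix rotvec deg [0.1  0.25 0.  ] F [-0.32 -1.38  0.38] T [0.02 0.02 0.01] open mm 85.5 j [ 30.7   8.4 -32.6 116.8   5.6  56.  -80.5]
275 rim z med 0.11167058901480964 expected 0.11451644104832855
held tote rim fit [ 0.4537 -0.0411] 14.364021081035276 offset vs tcp [0.0002 0.0018] cost 0.000495596893372258
rel L,W [np.float64(0.0006092816052397565), np.float64(0.001726653259522058)]
ext [-0.06906957 -0.06837269] [-0.03382011  0.03604029]
now 287 filled [ 0.4525 -0.0232] 18.9720098895815
```

Released with nothing shifting. Next: rise, retreat towards the stamp, and check the stack from above.

```bash
python3 -m crank '{"delta_pos":[[0,0,0],[0,0,0.1],[0,0,0.3],[0,0,0.5],[0,0,0.7],[0,0,0.9],[0,0,0.9],[0.4,-0.3,0.5],[0.7,-0.4,0],[0.8,-0.4,0],[0.8,-0.4,0],[0.8,-0.4,0],[0.8,0,0],[0.4,0,0],[0,0,0],[0,0,0]],"dr":[[0,0.03,0],[0,0,0],[0,0,0],[0,0,0],[0,0,0],[0,0,0],[0,0,0],[0,0,0],[0,0,0],[0,0,0],[0,0,0],[0,0,0],[0,0,0],[0,0,0],[0,0,0],[0,0,0]],"fingers":[87,87,87,87,87,87,87,87,87,87,87,87,87,87,87,87]}'; python3 - <<'E'
from h import *
tool()
for n in('top','side'):
    f=grab(n,n+'9.png');P=cloud(f);c=(.452,-.042)
    p=tz(P,(*c,.1),(.103,.125));x,q,r=fitrim(p,c)
    e=[((q[:,0]*s>.062)&(abs(q[:,1])<.015)).sum() for s in(1,-1)]
    print(n,len(p),x[:2].round(4),np.degrees(x[2]).round(2)%180,r,e,'z',np.median(p[:,2]),[np.median(p[(q[:,0]*s>.04),2]).round(4) for s in(1,-1)],[np.median(p[(q[:,1]*s>.028),2]).round(4) for s in(1,-1)])
    p=tz(P,(.66,-.1,.03),(.045,.08)); print('stamp',len(p),p.mean(0) if len(p) else 0)
E
```

```text
time_s: 14.2
eef_pos: [0.6467, -0.1221, 0.2532]
eef_rot: [140.0, 89.4, -25.7]
wrist_force: [-0.1, 0.1, 0.9]
opening: 0.998
t 14.2 pos [ 0.6467 -0.1221  0.2532] jawyaw -75.72 tilt fix rotvec deg [0.26 0.55 0.  ] F [-0.13  0.1   0.88] T [ 0.03  0.05 -0.02] open mm 86.9 j [ 27.2  24.7 -29.1  74.8  12.1  82.9 -76.7]
top 610 [ 0.4531 -0.0419] 14.47 0.0011642080170934828 [np.int64(0), np.int64(31)] z 0.11348592719413497 [np.float64(0.114), np.float64(0.1134)] [np.float64(0.1135), np.float64(0.1142)]
stamp 108 [ 0.66178015 -0.11060915  0.06947305]
side 690 [ 0.4539 -0.0409] 14.48 0.0009829823946324 [np.int64(0), np.int64(46)] z 0.11105424244174178 [np.float64(0.1115), np.float64(0.1108)] [np.float64(0.1122), np.float64(0.1112)]
stamp 131 [ 0.66323353 -0.1050149   0.06677499]
```

View pics/side9.png

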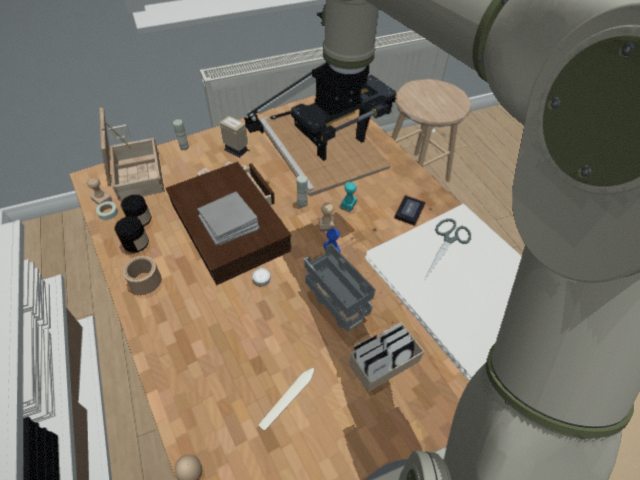

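View pics/top9.png

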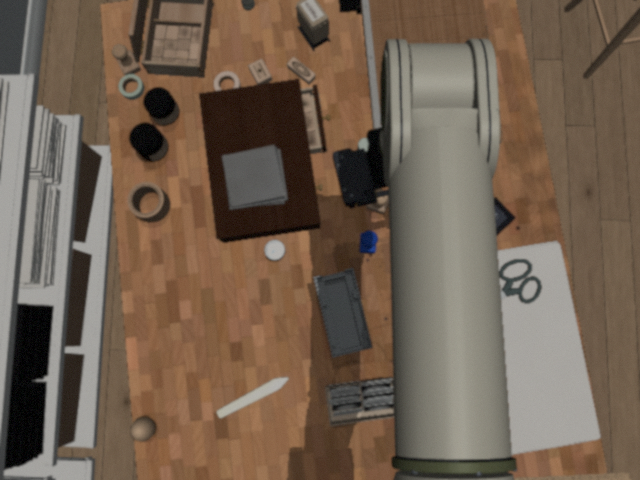

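```bash
python3 -m crank '{"delta_pos":[[0.25,0.2,0],[0.24,0.17,0],[0,0,0],[0,0,-0.4],[0,0,-0.5],[0,0,-0.5],[0,0,-0.5],[0,0,-0.5],[0,0,-0.4],[0,0,0],[0,0,0]],"dr":[[0.03,0.07,-0.6],[0,0,-0.6],[0,0,-0.7],[0,0,-0.7],[0,0,-0.7],[0,0,-0.7],[0,0,-0.5],[0,0,0],[0,0,0],[0,0,0],[0,0,0]],"fingers":[65,65,65,65,65,65,65,65,65,65,65]}'; python3 - <<'E'
from h import *
s=tool()
t=np.array([.6663,-.1072]);print((t-s['eef_pos'][:2])/.04)
g=grab('side','s10.png')
b=cv2.cvtColor(g['frame'],4)[120:280,240:440]
cv2.imwrite('pics/c10.png',cv2.resize(b,None,fx=3.5,fy=3.5,interpolation=2))
# obstacles from first pics: heights around stamp
import cv2
f=cv2.imread('pics/top0.png')
E
```

```text
time_s: 15.4
eef_pos: [0.6587, -0.1081, 0.1481]
eef_rot: [147.6, 89.5, -55.7]
wrist_force: [-0.4, 0.1, 0.1]
opening: 0.744
t 15.4 pos [ 0.6587 -0.1081  0.1481] jawyaw -113.34 tilt fix rotvec deg [0.42 0.28 0.  ] F [-0.4   0.12  0.07] T [ 0.1   0.   -0.03] open mm 64.7 j [  21.5   28.5  -22.7   81.4   11.6   72.1 -115.5]
[0.18969015 0.02332003]
```

View pics/c10.png

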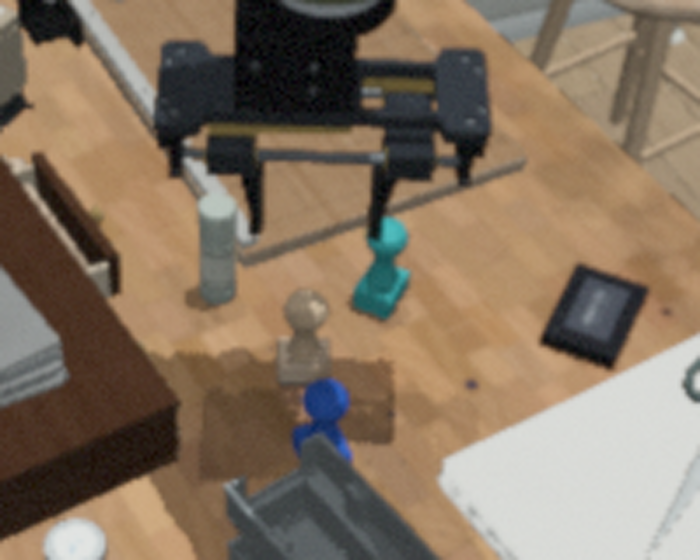

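```bash
python3 -m crank '{"delta_pos":[[0.1,0,0],[0.09,0.02,0],[0,0,0],[0,0,0],[0,0,0],[0,0,0],[0,0,0],[0,0,0],[0,0,0],[0,0,0],[0,0,0],[0,0,0],[0,0,0],[0,0,0],[0,0,0],[0,0,0],[0,0,0],[0,0,0],[0,0,0],[0,0,0]],"dr":[[0.05,0.03,0.5],[0,0,1],[0,0,1],[0,0,1],[0,0,1],[0,0,1],[0,0,1],[0,0,1],[0,0,1],[0,0,1],[0,0,1],[0,0,1],[0,0,1],[0,0,1],[0,0,1],[0,0,1],[0,0,1],[0,0,1],[0,0,0.5],[0,0,0]],"fingers":[65,65,65,65,65,65,65,65,65,65,65,65,65,65,65,65,65,65,65,65]}'; python3 - <<'E'
from h import *
s=tool()
t=np.array([.6663,-.1072]);print((t-s['eef_pos'][:2])/.04)
E
```

```text
time_s: 17.45
eef_pos: [0.6736, -0.1122, 0.1794]
eef_rot: [105.6, 88.6, 52.0]
wrist_force: [-0.3, 0.4, -0.6]
opening: 0.75
t 17.45 pos [ 0.6736 -0.1122  0.1794] jawyaw 36.42 tilt fix rotvec deg [-1.08  0.85  0.  ] F [-0.33  0.37 -0.57] T [-0.01 -0.09 -0.03] open mm 65.3 j [ 38.7  35.7 -49.7  75.8  25.9  79.5  26.7]
[-0.18317179  0.12398044]
```

```bash
python3 -m crank '{"delta_pos":[[-0.09,0.06,0],[-0.09,0.06,0],[0,0,0],[0,0,-0.3],[0,0,-0.3],[0,0,-0.3],[0,0,0],[0,0,0],[0,0,0]],"dr":[[-0.07,0.06,0.7],[-0.06,0.05,0.8],[0,0,0.8],[0,0,0.8],[0,0,0.7],[0,0,0],[0,0,0],[0,0,0],[0,0,0]],"fingers":[65,65,65,65,65,65,65,65,65]}'; python3 - <<'E'
from h import *
s=tool()
t=np.array([.6663,-.1072]);print((t-s['eef_pos'][:2])/.04)
E
```

```text
time_s: 18.35
eef_pos: [0.668, -0.109, 0.1501]
eef_rot: [-3.2, 89.6, -26.8]
wrist_force: [0.3, 0.2, -0.6]
opening: 0.746
t 18.35 pos [ 0.668  -0.109   0.1501] jawyaw 66.4 tilt fix rotvec deg [0.17 0.34 0.  ] F [ 0.25  0.17 -0.64] T [ 0.08 -0.17 -0.03] open mm 64.9 j [ 40.8  38.3 -54.2  78.4  31.1  78.4  53. ]
[-0.04361596  0.04428912]
```

```bash
python3 -m crank '{"delta_pos":[[-0.04,0.04,0],[0,0,0],[0,0,-0.35],[0,0,-0.4],[0,0,-0.35],[0,0,-0.2],[0,0,0],[0,0,0],[0,0,0]],"dr":[[0.02,0.04,0.2],[0,0,0],[0,0,0],[0,0,0],[0,0,0],[0,0,0],[0,0,0],[0,0,0],[0,0,0]],"fingers":[65,65,65,65,65,65,65,65,65]}'; python3 - <<'E'
from h import *
s=tool()
t=np.array([.6663,-.1072]);print((t-s['eef_pos'][:2])/.04)
g=grab('side','s11.png')
b=cv2.cvtColor(g['frame'],4)[120:280,240:440]
cv2.imwrite('pics/c11.png',cv2.resize(b,None,fx=3.5,fy=3.5,interpolation=2))
E
```

```text
time_s: 19.25
eef_pos: [0.6658, -0.107, 0.0931]
eef_rot: [-178.3, 89.9, 159.7]
wrist_force: [0.1, -0.2, 0.4]
opening: 0.746
t 19.25 pos [ 0.6658 -0.107   0.0931] jawyaw 67.99 tilt fix rotvec deg [-0.02 -0.05 -0.  ] F [ 0.12 -0.19  0.35] T [ 0.07 -0.11  0.02] open mm 64.9 j [ 40.5  41.2 -53.1  81.7  33.2  73.6  53. ]
[ 0.01228003 -0.00439609]
```

View pics/c11.png

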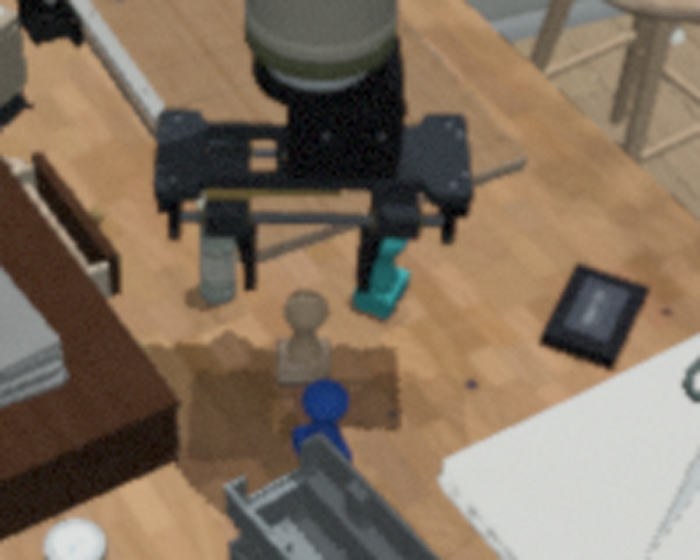

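```bash
python3 - <<'E'
from h import *
K=[]
# re-derive from the current side view: obstacles in gripper footprint
P=cloud(load('side'))
p=P[150:215,292:312].reshape(-1,3); p=p[(p[:,2]>.015)&(p[:,2]<.2)&(p[:,0]>.68)]
for z0 in(.02,.04,.06,.08,.1): 
    q=p[(p[:,2]>z0)&(p[:,2]<z0+.02)]; print(z0,len(q),q.mean(0).round(3) if len(q) else '')
E
```

```text
0.02 100 [ 0.817 -0.101  0.026]
0.04 65 [ 0.752 -0.075  0.049]
0.06 15 [ 0.753 -0.071  0.064]
0.08 5 [ 0.767 -0.069  0.085]
0.1 0
```

```bash
python3 -m crank '{"delta_pos":[[0.01,0,-0.3],[0,0,-0.3],[0,0,-0.3],[0,0,-0.3],[0,0,-0.15],[0,0,0],[0,0,0]],"dr":[[0,0,0],[0,0,0],[0,0,0],[0,0,0],[0,0,0],[0,0,0],[0,0,0]],"fingers":[65,65,65,65,65,65,65]}'; python3 - <<'E'
from h import *
s=tool()
t=np.array([.6663,-.1072]);print((t-s['eef_pos'][:2])/.04)
g=grab('side','s12.png')
b=cv2.cvtColor(g['frame'],4)[120:280,240:440]
cv2.imwrite('pics/c12.png',cv2.resize(b,None,fx=3.5,fy=3.5,interpolation=2))
E
```

```text
time_s: 20.0
eef_pos: [0.6661, -0.107, 0.0341]
eef_rot: [-176.6, 89.9, 161.4]
wrist_force: [0.2, 0.2, -0.2]
opening: 0.742
t 20.0 pos [ 0.6661 -0.107   0.0341] jawyaw 67.99 tilt fix rotvec deg [-0.02 -0.05 -0.  ] F [ 0.22  0.17 -0.19] T [ 0.06 -0.14 -0.02] open mm 64.6 j [ 39.6  44.5 -51.   84.1  35.8  68.6  51.4]
[ 0.00621535 -0.00586637]
```

View pics/c12.png

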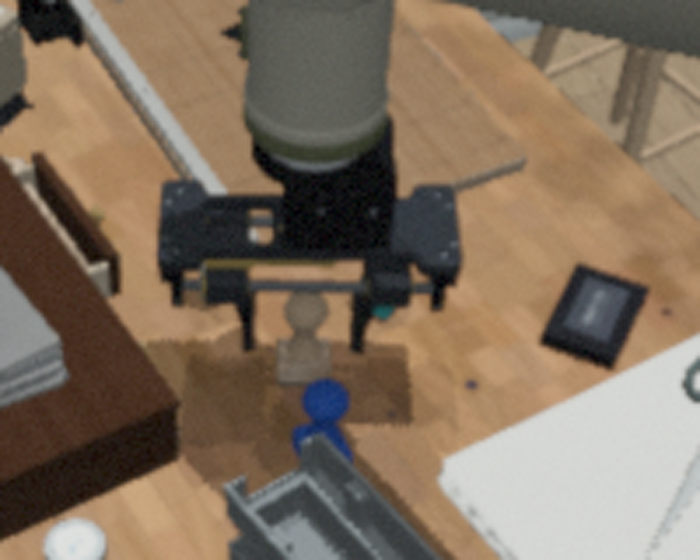

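```bash
python3 -m crank '{"delta_pos":[[0,0,-0.07],[0,0,0],[0,0,0],[0,0,0],[0,0,0],[0,0,0],[0,0,0],[0,0,0],[0,0,0],[0,0,0],[0,0,0],[0,0,0]],"dr":[[0,0,0],[0,0,0],[0,0,0],[0,0,0],[0,0,0],[0,0,0],[0,0,0],[0,0,0],[0,0,0],[0,0,0],[0,0,0],[0,0,0]],"fingers":[60,50,40,30,20,20,20,20,20,20,20,20]}'; python3 -c "
from h import *
tool()"
```

```text
time_s: 21.25
eef_pos: [0.667, -0.1071, 0.0329]
eef_rot: [12.1, 89.9, -9.9]
wrist_force: [-0.2, -0.2, 0.4]
opening: 0.298
t 21.25 pos [ 0.667  -0.1071  0.0329] jawyaw 67.97 tilt fix rotvec deg [0.02 0.1  0.  ] F [-0.21 -0.23  0.36] T [ 0.04 -0.15  0.04] open mm 25.9 j [ 39.6  44.6 -51.   84.1  36.   68.4  51.3]
```

```bash
python3 -m crank '{"delta_pos":[[0,0,0.1],[0,0,0.2],[0,0,0.3],[0,0,0.4],[0,0,0.4],[0,0,0.5],[0,0,0.5],[0,0,0.5],[0,0,0.4],[0,0,0.3],[0,0,0.2],[0,0,0],[0,0,0]],"dr":[[0,0,0],[0,0,0],[0,0,0],[0,0,0],[0,0,0],[0,0,0],[0,0,0],[0,0,0],[0,0,0],[0,0,0],[0,0,0],[0,0,0],[0,0,0]],"fingers":[20,20,20,20,20,20,20,20,20,20,20,20,20]}'; python3 - <<'E'
from h import *
s=tool()
t=np.array([.4534,-.0415]);print((t-s['eef_pos'][:2])/.04)
g=grab('side','s13.png')
b=cv2.cvtColor(g['frame'],4)[60:260,240:440]
cv2.imwrite('pics/c13.png',cv2.resize(b,None,fx=3,fy=3,interpolation=2))
E
```

```text
time_s: 22.55
eef_pos: [0.6675, -0.1062, 0.2023]
eef_rot: [14.4, 89.6, -7.6]
wrist_force: [-0.1, -0.1, -1.0]
opening: 0.294
t 22.55 pos [ 0.6675 -0.1062  0.2023] jawyaw 68.03 tilt fix rotvec deg [0.06 0.43 0.  ] F [-0.13 -0.05 -1.04] T [ 0.06 -0.11  0.03] open mm 25.6 j [ 40.9  36.2 -55.7  74.9  29.6  83.2  55.6]
[-5.35294454  1.61653543]
```

View pics/c13.png

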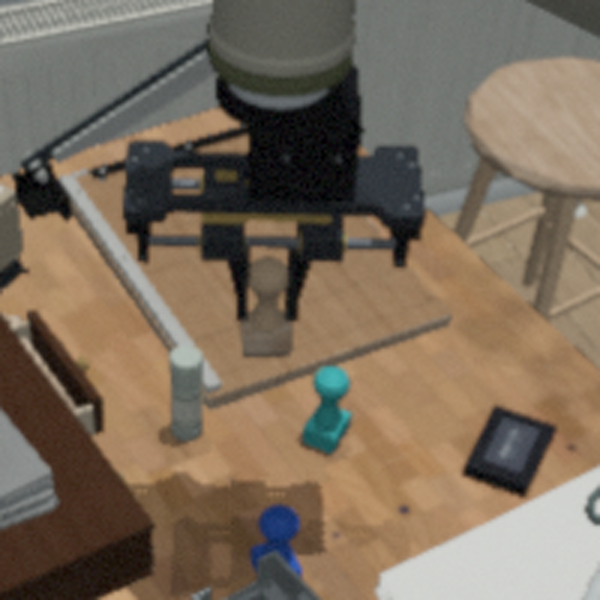

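```bash
python3 -m crank '{"delta_pos":[[-0.1,0.05,0],[-0.2,0.1,0],[-0.35,0.12,0],[-0.4,0.12,0],[-0.45,0.12,0],[-0.5,0.12,0],[-0.5,0.12,0],[-0.5,0.12,0],[-0.5,0.12,0],[-0.45,0.12,0],[-0.4,0.12,0],[-0.3,0.1,0],[-0.3,0.1,0],[-0.15,0.08,0],[0,0,0],[0,0,0],[0,0,0]],"dr":[[0,0.05,-0.3],[0,0,-0.5],[0,0,-0.5],[0,0,-0.5],[0,0,-0.5],[0,0,-0.5],[0,0,-0.5],[0,0,-0.5],[0,0,-0.5],[0,0,-0.5],[0,0,-0.5],[0,0,-0.5],[0,0,-0.5],[0,0,-0.3],[0,0,0],[0,0,0],[0,0,0]],"fingers":[20,20,20,20,20,20,20,20,20,20,20,20,20,20,20,20,20]}'; python3 - <<'E'
from h import *
s=tool()
t=np.array([.4534,-.0415]);print((t-s['eef_pos'][:2])/.04)
g=grab('side','s14.png')
b=cv2.cvtColor(g['frame'],4)[120:340,240:480]
cv2.imwrite('pics/c14.png',cv2.resize(b,None,fx=2.7,fy=2.7,interpolation=2))
E
```

```text
time_s: 24.3
eef_pos: [0.448, -0.0448, 0.1863]
eef_rot: [-138.3, 88.8, 144.6]
wrist_force: [0.4, -0.1, -0.7]
opening: 0.296
t 24.3 pos [ 0.448  -0.0448  0.1863] jawyaw 12.97 tilt fix rotvec deg [-0.7  -0.98 -0.  ] F [ 0.41 -0.12 -0.74] T [-0.02 -0.14 -0.02] open mm 25.7 j [ 57.5   2.8 -57.3 108.4   1.8  71.   12.6]
[0.13548055 0.08324164]
```

View pics/c14.png

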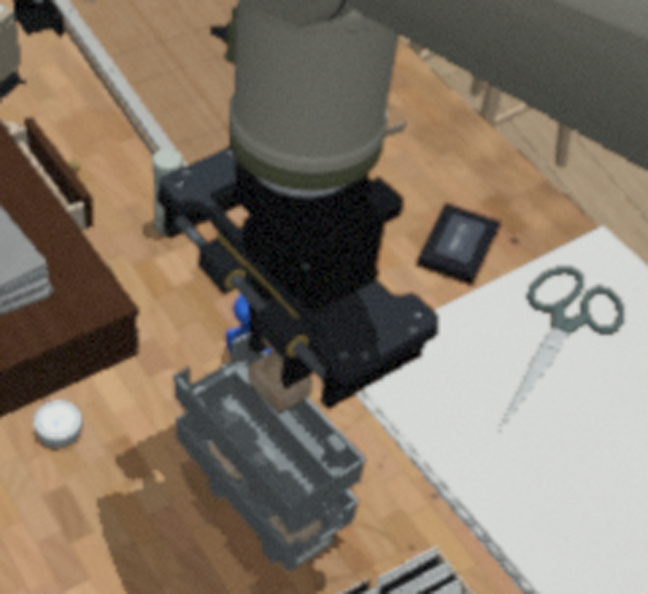

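```bash
python3 -m crank '{"delta_pos":[[0.13,0.08,0],[0,0,0],[0,0,0]],"dr":[[-0.09,-0.12,0.18],[0,0,0],[0,0,0]],"fingers":[20,20,20]}'; cat > fs.py <<'E'
from h import *
s=tool();e=s['eef_pos']
t=np.array([.4534,-.0415]);print((t-e[:2])/.04)
g=grab('side');b=cv2.cvtColor(g['frame'],4)
P=cloud(g);zb=e[2]-.0329
hsv=cv2.cvtColor(g['frame'],cv2.COLOR_RGB2HSV)
m=(np.hypot(P[...,0]-e[0],P[...,1]-e[1])<.04)&(P[...,2]>zb-.006)&(P[...,2]<zb+.030)
ax=np.radians(14.4);c,sn=np.cos(ax),np.sin(ax);q=P-e
L=q[...,0]*c+q[...,1]*sn;W=-q[...,0]*sn+q[...,1]*c
m&=(hsv[...,1]>60)&(hsv[...,2]>50)
l,w,z=L[m],W[m],P[m][:,2]-zb
print(m.sum(),'L',np.percentile(l,[2,10,50,90,98]).round(4),'W',np.percentile(w,[2,10,50,90,98]).round(4),'z',np.percentile(z,[2,50,98]).round(4))
vv,uu=np.nonzero(m);o=b.copy();o[vv,uu]=(0,0,255)
o=np.hstack([b[150:320,270:410],o[150:320,270:410]])
cv2.imwrite('pics/fs_%d.png'%int(s['time_s']*100),cv2.resize(o,None,fx=2.8,fy=2.8,interpolation=2))
def res(x):
    cc,ss=np.cos(x[2]),np.sin(x[2]);a=np.c_[(l-x[0])*cc+(w-x[1])*ss,-(l-x[0])*ss+(w-x[1])*cc]
    return sdbox(a,.0185,.0155)
k=(z<.018)&(z>0.001)
l,w=l[k],w[k]
r=least_squares(res,[0,0,0],loss='soft_l1',f_scale=.0015);print(k.sum(),'block L,W,yaw',r.x[:2].round(4),np.degrees(r.x[2]),r.cost,'res',np.median(abs(res(r.x))))
np.savetxt('blk.txt',np.c_[l,w])
E
python3 fs.py; ls pics/fs*
```

```text
time_s: 24.65
eef_pos: [0.4543, -0.0412, 0.1861]
eef_rot: [69.8, 89.9, -5.5]
wrist_force: [0.6, 0.2, -0.5]
opening: 0.297
t 24.65 pos [ 0.4543 -0.0412  0.1861] jawyaw 14.62 tilt fix rotvec deg [0.01 0.06 0.  ] F [ 0.56  0.23 -0.53] T [-0.03 -0.14 -0.02] open mm 25.8 j [ 57.    2.7 -57.7 108.5   2.4  70.   13.1]
[-0.02224037 -0.00770109]
98 L [-0.0187 -0.0182 -0.0122  0.0054  0.0142] W [-0.0132 -0.0108  0.0104  0.0144  0.0149] z [0.0074 0.0191 0.0292]
36 block L,W,yaw [ 0.0003 -0.0011] 0.7499743197728442 1.3135438758179056e-05 res 0.0005415633561600217
pics/fs_2465.png
```

View pics/fs_2465.png

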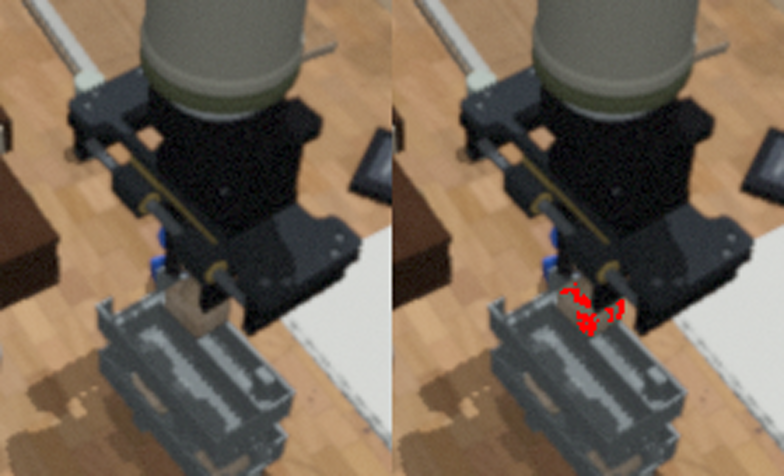

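```bash
cat > fs2.py <<'E'
from h import *
s=tool();e=s['eef_pos'];zb=e[2]-.0329
ax=np.radians(14.4);c,sn=np.cos(ax),np.sin(ax)
ls,ws,zs=[],[],[]
for _ in range(4):
    P=cloud(grab('side'));q=P-e
    L=q[...,0]*c+q[...,1]*sn;W=-q[...,0]*sn+q[...,1]*c
    m=(np.hypot(L,W)<.032)&(P[...,2]>zb-.004)&(P[...,2]<zb+.020)
    ls.append(L[m]);ws.append(W[m]);zs.append(P[m][:,2]-zb)
l,w,z=map(np.concatenate,(ls,ws,zs))
def res(x):
    cc,ss=np.cos(x[2]),np.sin(x[2]);a=np.c_[(l-x[0])*cc+(w-x[1])*ss,-(l-x[0])*ss+(w-x[1])*cc]
    return sdbox(a,.0185,.0155)
r=least_squares(res,[0,0,0],loss='soft_l1',f_scale=.001);print(len(l),'block L,W,yaw',r.x[:2].round(4),np.degrees(r.x[2]).round(2),'res',np.median(abs(res(r.x))),'z',np.percentile(z,[1,5,50]).round(4))
lz=[(np.median(w[(w>.010)&(z>a)&(z<a+.006)&(abs(l)<.013)]).round(4),np.median(l[(l<-.014)&(z>a)&(z<a+.006)&(abs(w)<.011)]).round(4)) for a in(0,.006,.012)];print('faces W+,L- by height',lz)
E
python3 fs2.py
```

```text
t 24.7 pos [ 0.4543 -0.041   0.1861] jawyaw 14.63 tilt fix rotvec deg [0.   0.06 0.  ] F [ 0.2  -0.58 -0.75] T [-0.01 -0.14 -0.02] open mm 25.8 j [ 57.    2.7 -57.7 108.5   2.4  70.   13.1]
670 block L,W,yaw [ 0.0006 -0.0011] 2.62 res 0.0005918224190013133 z [0.0004 0.0036 0.0145]
faces W+,L- by height [(np.float64(0.0145), np.float64(-0.0174)), (np.float64(0.0147), np.float64(-0.0183)), (np.float64(0.0147), np.float64(-0.018))]
```

```bash
python3 -m crank '{"delta_pos":[[-0.02,0.03,0],[0,0,0],[0,0,-0.25],[0,0,-0.35],[0,0,-0.35],[0,0,-0.3],[0,0,-0.2],[0,0,0],[0,0,0],[0,0,0]],"dr":[[0,0,-0.3],[0,0,0],[0,0,0],[0,0,0],[0,0,0],[0,0,0],[0,0,0],[0,0,0],[0,0,0],[0,0,0]],"fingers":[20,20,20,20,20,20,20,20,20,20]}'; python3 - <<'E'
from h import *
s=tool();e=s['eef_pos']
print('target delta units',((np.array([.4540,-.0397])-e[:2])/.04).round(3))
g=grab('side','s15.png');b=cv2.cvtColor(g['frame'],4)
cv2.imwrite('pics/c15.png',cv2.resize(b[180:350,260:420],None,fx=3.5,fy=3.5,interpolation=2))
E
```

```text
time_s: 25.9
eef_pos: [0.4523, -0.0404, 0.1218]
eef_rot: [-139.9, 89.9, 142.5]
wrist_force: [0.1, -1.1, -0.2]
opening: 0.299
t 25.9 pos [ 0.4523 -0.0404  0.1218] jawyaw 12.32 tilt fix rotvec deg [-0.05 -0.07 -0.  ] F [ 0.11 -1.09 -0.15] T [ 0.   -0.18  0.02] open mm 26.0 j [ 54.6   8.2 -57.6 113.2   7.7  62.6   6. ]
target delta units [0.043 0.017]
```

View pics/c15.png

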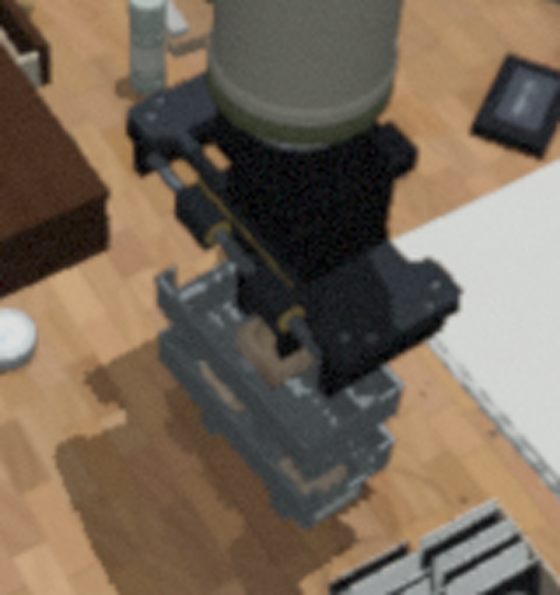

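```bash
python3 -m crank '{"delta_pos":[[0.02,0.01,-0.12],[0,0,-0.12],[0,0,-0.12],[0,0,-0.12],[0,0,-0.1],[0,0,0],[0,0,0]],"dr":[[0,0,0],[0,0,0],[0,0,0],[0,0,0],[0,0,0],[0,0,0],[0,0,0]],"fingers":[20,20,20,20,20,20,20]}'; python3 - <<'E'
from h import *
s=tool();e=s['eef_pos']
print('target delta units',((np.array([.4540,-.0397])-e[:2])/.04).round(3))
E
```

```text
time_s: 26.65
eef_pos: [0.4537, -0.0402, 0.0972]
eef_rot: [88.2, 90.0, 10.5]
wrist_force: [-0.3, -0.0, -0.1]
opening: 0.298
t 26.65 pos [ 0.4537 -0.0402  0.0972] jawyaw 12.3 tilt fix rotvec deg [-0.    0.02  0.  ] F [-0.26 -0.01 -0.13] T [-0.06 -0.1  -0.01] open mm 25.9 j [ 53.1  10.9 -57.  114.6  10.5  59.9   3.6]
target delta units [0.007 0.012]
```

```bash
python3 -m crank '{"delta_pos":[[0,0.01,-0.05],[0,0,-0.04],[0,0,-0.03],[0,0,0],[0,0,0]],"dr":[[0,0,0],[0,0,0],[0,0,0],[0,0,0],[0,0,0]],"fingers":[20,20,20,20,20]}';python3 -m crank '{"delta_pos":[[0,0,-0.03],[0,0,0],[0,0,0]],"dr":[[0,0,0],[0,0,0],[0,0,0]],"fingers":[20,20,20]}'; python3 -c "
from h import *
tool()"
```

```text
time_s: 27.15
eef_pos: [0.454, -0.0398, 0.0924]
eef_rot: [64.9, 89.9, -12.8]
wrist_force: [-0.4, 0.8, -0.1]
opening: 0.294
time_s: 27.45
eef_pos: [0.4541, -0.0398, 0.0912]
eef_rot: [63.0, 89.9, -14.7]
wrist_force: [0.3, -0.2, 0.2]
opening: 0.297
t 27.45 pos [ 0.4541 -0.0398  0.0912] jawyaw 12.29 tilt fix rotvec deg [0.02 0.07 0.  ] F [ 0.34 -0.22  0.19] T [ 0.03 -0.11  0.02] open mm 25.8 j [ 52.7  11.5 -56.8 114.9  11.2  59.1   3. ]
```

```bash
python3 -m crank '{"delta_pos":[[0,0,-0.03],[0,0,0]],"dr":[[0,0,0],[0,0,0]],"fingers":[20,20]}';python3 -m crank '{"delta_pos":[[0,0,-0.03],[0,0,0],[0,0,0]],"dr":[[0,0,0],[0,0,0],[0,0,0]],"fingers":[20,20,20]}'; python3 -c "
from h import *
tool()"
```

```text
time_s: 27.65
eef_pos: [0.4543, -0.0399, 0.0902]
eef_rot: [53.4, 89.9, -24.3]
wrist_force: [-1.2, -0.8, 1.6]
opening: 0.3
time_s: 27.95
eef_pos: [0.4551, -0.0401, 0.0903]
eef_rot: [39.9, 89.8, -37.8]
wrist_force: [1.0, 0.3, -0.5]
opening: 0.296
t 27.95 pos [ 0.4551 -0.0401  0.0903] jawyaw 12.28 tilt fix rotvec deg [0.11 0.14 0.  ] F [ 0.99  0.31 -0.54] T [ 0.01 -0.15  0.02] open mm 25.7 j [ 52.6  11.7 -56.7 114.9  11.5  59.    2.7]
```

```bash
python3 -m crank '{"delta_pos":[[0,0,0],[0,0,0],[0,0,0],[0,0,0],[0,0,0],[0,0,0],[0,0,0],[0,0,0],[0,0,0]],"dr":[[0,0,0],[0,0,0],[0,0,0],[0,0,0],[0,0,0],[0,0,0],[0,0,0],[0,0,0],[0,0,0]],"fingers":[28,31,34,37,40,44,48,50,50]}'; python3 - <<'E'
from h import *
tool()
g=grab('side','s16.png');b=cv2.cvtColor(g['frame'],4)
cv2.imwrite('pics/c16.png',cv2.resize(b[180:350,260:420],None,fx=3.5,fy=3.5,interpolation=2))
E
```

```text
time_s: 28.85
eef_pos: [0.4548, -0.0401, 0.0898]
eef_rot: [41.8, 89.9, -35.9]
wrist_force: [0.2, 0.0, -0.1]
opening: 0.568
t 28.85 pos [ 0.4548 -0.0401  0.0898] jawyaw 12.28 tilt fix rotvec deg [0.08 0.11 0.  ] F [ 0.23  0.01 -0.12] T [-0.05 -0.1  -0.  ] open mm 49.4 j [ 52.6  11.7 -56.7 114.9  11.5  59.    2.7]
```

View pics/c16.png

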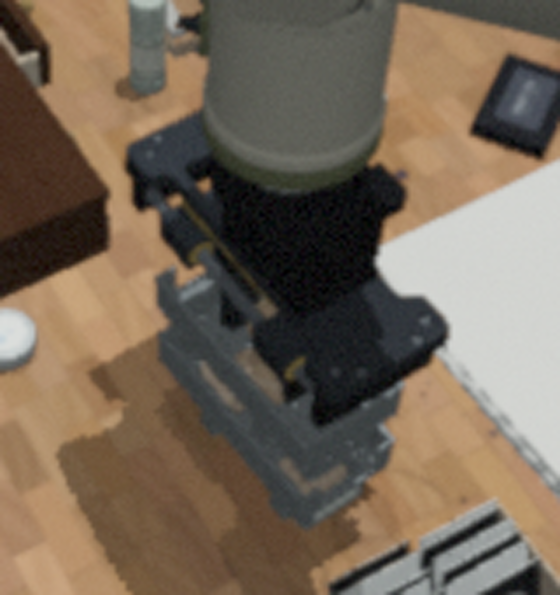

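Released, with the block still standing in the tote and the fingers clear along its length. Now straight up, then back out of the views.

```bash
python3 -m crank '{"delta_pos":[[0,0,0.1],[0,0,0.2],[0,0,0.3],[0,0,0.4],[0,0,0.5],[0,0,0.6],[0,0,0.6],[0,0,0.5],[0,0,0.4],[0,-0.5,0.2],[0,-0.8,0],[0,-1,0],[0,-1,0],[0,-1,0],[0,-1,0],[0,-0.5,0],[0,0,0],[0,0,0]],"dr":[[0,0,0],[0,0,0],[0,0,0],[0,0,0],[0,0,0],[0,0,0],[0,0,0],[0,0,0],[0,0,0],[0,0,0],[0,0,0],[0,0,0],[0,0,0],[0,0,0],[0,0,0],[0,0,0],[0,0,0],[0,0,0]],"fingers":[50,50,50,50,50,50,50,50,50,50,50,50,50,50,50,50,50,50]}'; python3 - <<'E'
from h import *
tool()
for n in('top','side'):
    f=grab(n,n+'17.png');P=cloud(f);c=(.4535,-.0415)
    p=tz(P,(*c,.1),(.103,.122));d=np.hypot(p[:,0]-c[0],p[:,1]-c[1]);p=p[d>.03];x,q,r=fitrim(p,c)
    e=[((q[:,0]*s>.062)&(abs(q[:,1])<.015)).sum() for s in(1,-1)]
    print(n,len(p),x[:2].round(4),np.degrees(x[2]).round(2)%180,r,e,'z',np.median(p[:,2]),[np.median(p[(q[:,0]*s>.04),2]).round(4) for s in(1,-1)],[np.median(p[(q[:,1]*s>.028),2]).round(4) for s in(1,-1)])
    k=tz(P,(*c,.03),(.105,.15)); print('knob',len(k),k.mean(0).round(4),np.percentile(k,[2,98],axis=0).round(4).tolist())
    b=cv2.cvtColor(f['frame'],4);v,u=(315,342) if n=='top' else (280,340)
    cv2.imwrite('pics/c17%s.png'%n,cv2.resize(b[v-75:v+75,u-75:u+75],None,fx=2.6,fy=2.6,interpolation=2))
cv2.imwrite('pics/c17.png',np.hstack([cv2.imread('pics/c17top.png'),cv2.imread('pics/c17side.png')]))
E
```

```text
time_s: 30.7
eef_pos: [0.4549, -0.2751, 0.2664]
eef_rot: [48.9, 88.9, -28.2]
wrist_force: [0.3, 0.4, -0.2]
opening: 0.575
t 30.7 pos [ 0.4549 -0.2751  0.2664] jawyaw 12.93 tilt fix rotvec deg [0.51 0.95 0.  ] F [ 0.29  0.35 -0.19] T [ 0.04 -0.08  0.  ] open mm 50.0 j [ 68.2   9.4 -46.4  92.9   7.   79.6  34. ]
top 608 [ 0.4531 -0.0419] 14.46 0.0011503570042113304 [np.int64(0), np.int64(31)] z 0.11363170928197963 [np.float64(0.1137), np.float64(0.1136)] [np.float64(0.1141), np.float64(0.1138)]
knob 259 [ 0.4531 -0.0404  0.1278] [[0.4392, -0.0536, 0.1211], [0.4673, -0.0266, 0.1333]]
side 697 [ 0.4539 -0.0409] 14.32 0.0009687903029418979 [np.int64(0), np.int64(49)] z 0.11128849116219808 [np.float64(0.1116), np.float64(0.111)] [np.float64(0.1125), np.float64(0.1118)]
knob 189 [ 0.4507 -0.0378  0.1254] [[0.4403, -0.0518, 0.1135], [0.4658, -0.0255, 0.1313]]
```

View pics/c17.png

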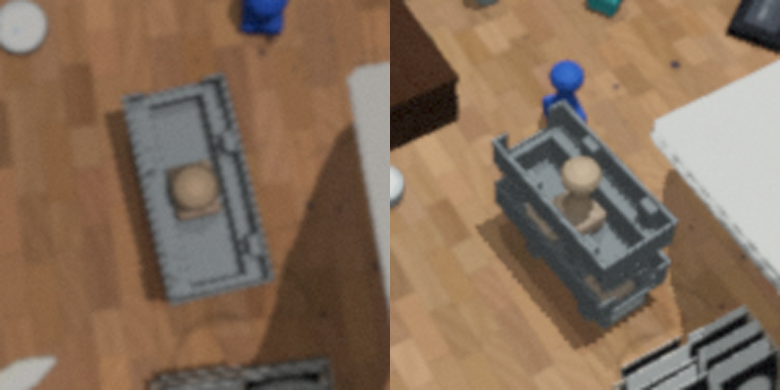

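View pics/side17.png

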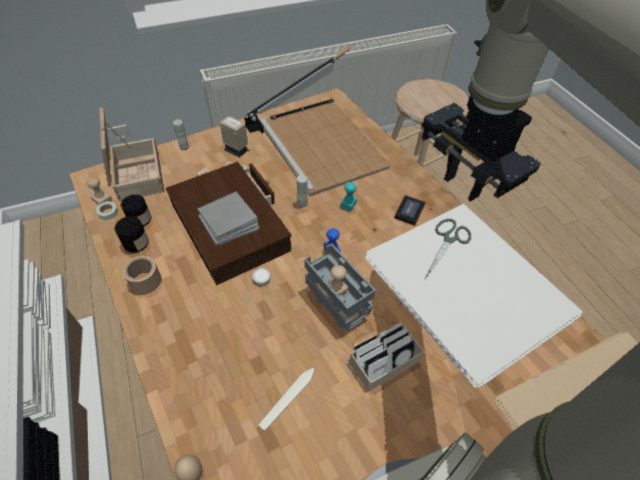

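```bash
python3 -c "
from h import *
print(arm.sign_off())"
```

```text
the job is handed in; nothing more can be done
None
```

The job is handed in: the empty tote is stacked on the filled one, turned half round, and the wooden handle stamp stands upright on the top tote's floor. It took about 31 s of the 62 s allowed. The hand-in reports no verdict, so what follows rests on my own last checks.

- **Stack:** both cameras put the top tote's centre within about 2 mm of where the filled tote's centre was measured at the start. It reads level to within about 1 mm across the rim, and its scoop is at the opposite end from the lower tote's. The fingers stopped going down at the height expected for stacking, 55 mm up.
- **Handle stamp:** it touched the tote floor at the expected height and stood upright after release. The knob is about 2 mm off the tote's centre line, and its top reads about 1.33 dm above the table against 1.315 dm expected.
- **Surroundings:** the tin and ink pad show no shift in the last side picture. The block stamps were not measured again, because the top tote hides most of them. The gripper is well clear of everything.

**Disagreements:**
- The two cameras differ by 1–3 mm, mostly in y, so I measured relative positions within the same camera.
- The grip read 26 mm on the 30 mm knob, probably because the jaws held it below its widest point.
- I first turned the wrist the wrong way for the last joint's range. I turned it back above the stamp before gripping.

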